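# Back the ratchet positioner off one notch

## Robot

A 7-joint arm with a two-finger parallel gripper is mounted at the origin on a cart in front of the work surface, level with it; the furniture and walls round the work are solid. World frame = base frame: x ahead of the robot, y to its left, z up, the work surface at z = 0. Lengths are in m, angles in rad, forces in N, time in s.
With the tool pointing down it reaches from about 0.35 to 0.9 m from the base axis. Payload 8.1 kg.
Tool frame: the origin (TCP) lies between the finger pads; the fingertips stand 17 mm ahead of it and the grasp point (between the pads) lies 2 mm behind it; z points along the fingers, y is the direction in which the jaws open and shut (so a half turn about z gives the same grasp; the last joint's range is limited). The gripper opens to 92 mm and grips with 3 to 60 N. Pads are 19 mm wide; open, the fingers measure 130 mm over their backs; the gripper's body (75 mm by 190 mm) begins 47 mm behind the grasp point.
Start: joints at [1.224, 0.434, 0.025, 1.573, -0.012, 1.134, -0.075], TCP at [0.151, -0.607, 0.244] pointing down, gripper open.
Joint ranges: [-2.62, 2.62], [-0.44, 2.09], [-1.27, 1.32], [0.08, 2.57], [-1.32, 4.46], [0.12, 2], [-2.74, 2.74]. Speed limits (rad/s): [2.22, 2.22, 3.01, 3.01, 3.14, 3.14, 3.14].

## Interface

Orientations are given as a rotation vector (axis times angle).
In Python, from cell import arm gives the robot as it stands. The module is installed in compiled form; this text tells all that it offers.
- The arm moves only by the shell command python3 -m crank 'ROWS' [FORCE]. ROWS is JSON, a list of rows, each a list of 5 numbers: the opening, from 0 (shut) to 1 (fully open), then the shift along the world's x, y, z normalised to -1 to 1, where 1 is 40 cm, then the turn about the world's z normalised to -1 to 1, where 1 is 60 degrees. In form: [[fingers, tx, ty, tz, twist], ...]. A call has exactly 8 rows; each row shifts and turns the commanded pose from where the row before left it; what a row does not reach is not made up. A row lasts 1/12 s, in which the tool goes at most 41.7 mm and 7.16 degrees, less where a joint would pass 70% of its speed; a pose out of reach is approached as far as the arm can. A call with a number of a shift or a turn outside -1 to 1 is refused whole. A call with a gripper value outside its range is refused whole. The fingers move at their own pace and stop on an object; FORCE is the grip in N (left out, the last holds). Time passes only in rows, so rows that do not move let the fingers close, or fill a call up. It gives the time, the measured TCP pose, the force and the opening at its end, in the units of the state.
- arm.observe(): the state, without advancing time (a new reading comes with each control period).
- arm.get_image(name): name is "scene" or "side" or "wrist"; returns the picture (420x560x3 uint8, red, green, blue); there is no depth.
- arm.get_calibration(name): a dict with "intrinsics" (3x3 intrinsics, pixels), "distortion" ([k1, k2, p1, p2, k3] as OpenCV has them; the pictures are not rectified), "extrinsics" (4x4, takes a point from camera to world coordinates). Camera axes: x right, y down, z forward; pixel columns grow to the right and rows downward; lengths in m; the calibration is good to about 2 mm. A picture is of the moment at which its call begins: read the wrist's pose just before it. get_calibration takes no time and is no camera call; for the wrist camera it gives the pose at the moment of the call.
- arm.sign_off(): hands the job in, once; it reports no verdict.
The state is a dict: "clock": time; "joints": joint angles; "dq": joint speeds; "joint_efforts": joint torques, N m; "position": TCP position; "ee_rot": TCP orientation; "force": force on the tool from outside, world axes, zero at the start; "ft_torque": the same for the moment, N m; "width": opening from 0.0 (shut) to 1.0 (fully open).
Only numpy, scipy, OpenCV 4.12 (cv2) and the standard library are available. Lean on these libraries where they do the work, as an engineer would, in place of code of your own. Each camera call takes 0.05 s, during which the arm holds its last target.

## Task

The heat sink in the bench positioner has been turned one notch too far and lies tilted. With a fingertip, push the pawl's knobbed lever over to the right until the pawl lifts out of the wheel and stays thrown back on its rest; then push the wheel back just one notch by a capstan knob, so that the heat sink lies level, and tip the pawl over again so that it drops fully into its notch. Work gently, and leave the tools and parts lying around where they are.

Things in the scene. Friction and masses are not known exactly. Their poses are not given: they have to be found in the camera images.
- stand: grey bench positioner, fixed: base 225x150x12 mm, upright, level axle 125 mm above the table. Origin on the table below the axle, at the upright's front face; z up, x along the axle: ratchet wheel and capstan at -x (operator's side), cradle with heat sink at +x; +y is the operator's left, so 'right' is -y. Base from x -50 to +175, y -75 to +75 mm
- wheel (a joint): wheel, capstan and cradle together, rad: 0 = heat sink level, grows forward (top moves left); backward = top moves right, towards the pawl pivot. Notch 0.524 (12 saw teeth, tip radius 70 mm, x -21 to -9 mm). Starts at 0.49 to 0.555. Friction 0.09 N m holds it where left (1.2 N at a knob). Pawl down: turns forward only, play about 0.04 either way
- pawl (a joint): lift of the drop pawl, rad: 0 = fully down in a notch, grows clockwise (seen from the operator) up and over to the right; 2.0 = thrown back on its rest pin, where its weight keeps it. Balance point about 1.5: below it falls into the wheel, above onto the rest. Pivot parallel to the axle at y -58 mm, 201 mm above the table. Light: about 0.03 N m lifts it
- axle_front (a point): centre of the capstan, on the axle at x -50 mm, 125 mm above the table. Its four arms (8 mm rods) stand out from here 90 degrees apart in the plane x -50 mm, each with a black ball knob
- knob_top (a point): centre of the black ball knob (diameter 18 mm) of the capstan arm that points straight up when the heat sink is level; 75 mm from the axle, x -50 mm. At the start it is one notch (30 degrees) left of the top
- pawl_knob (a point): centre of the black ball knob (diameter 18 mm) on the pawl's finger lever (8 mm rod), 46 mm from the pivot, x -48 mm. Pawl down: almost straight above the pivot (8 mm to its right); pushing it right, over and down lifts the pawl. Pawl on its rest: the lever points right and 35 degrees below level
- pawl_end (a point): nose end of the pawl's steel arm (10 mm wide and thick), 55 mm from the pivot, x -14.5 mm, in the wheel's plane. Pawl down: 3 mm right of the axle just over the wheel's top, arm level. On its rest: arm upright, leaning 22 degrees right, end 251 mm above the table; rest pin and casting beside and behind it reach up to 228 mm
- cradle (a point): centre of the flat upper face of the heat sink (100x75x35 mm, fins down) clamped in the cradle, x +129 mm; its z axis is square to that face, straight up when level
- screwdriver: orange screwdriver, 224x25x24 mm, lying loose on the table; a bystander. Origin at the centre of its underside
- marker: black-capped marker, 135x15x16 mm, lying loose on the table; a bystander. Origin at the centre of its underside
- meter: dark hand multimeter, 145x70x43 mm, lying loose on the table; a bystander. Origin at the centre of its underside
- spare_sink: loose finned heat sink, 50x60x28 mm, lying loose on the table; a bystander. Origin at the centre of its underside
- driver: white potted LED driver, 40x105x28 mm with short leads, lying loose on the table; a bystander. Origin at the centre of its underside

How it is judged:
By the outcome, as a careful person would: the job done as asked, in the order asked, and still so for the second after the job is handed in, with the robot touching nothing.
It also fails if it takes over 51 s, if anything falls off the work surface, if the arm or the gripper's body presses on something with over 40 N, if the wrist force passes 120 N, or if a joint passes its speed limit or range.

## Working session

There is one attempt and no reset: what is moved stays moved. The work goes in short steps, Python scripts to look and compute and a shell command to move; the robot and the scene stay as the last step left them, time stands still between calls to the robot, and variables do not carry over. Pictures are saved under pics/ and viewed, and the job is handed in when it is done.

```bash
mkdir -p pics; ls; python3 - <<'E'
from cell import arm
import cv2
s=arm.observe();print(s)
for n in("scene","side","wrist"):
    im=arm.get_image(n);cv2.imwrite(f"pics/{n}0.png",im[:,:,::-1])
    c=arm.get_calibration(n);print(n,c)
E
```

```text
pics
{'clock': 0.0, 'joints': array([ 1.22441308,  0.43521914,  0.02498091,  1.5740869 , -0.01158022,
        1.13397581, -0.07507948]), 'dq': array([ 0.00032693,  0.00052409, -0.00098811,  0.00123922, -0.00152215,
       -0.0005141 ,  0.00200027]), 'joint_efforts': array([-1.47154276e-05, -6.67849374e+01,  9.84880552e-01, -3.14457929e+01,
       -6.06248248e-02,  4.28688107e-02,  1.20095265e-04]), 'position': array([ 0.15068294, -0.60607747,  0.24295137]), 'ee_rot': array([-3.11679855e+00, -3.81728485e-01,  5.45210521e-04]), 'force': array([-0.15045232,  0.58476893,  0.5742184 ]), 'ft_torque': array([-0.01888003,  0.00526188, -0.0436446 ]), 'width': 0.9951072114547761}
scene {'intrinsics': array([[466.96653505,   0.        , 278.07640688],
       [  0.        , 466.96653505, 210.94368314],
       [  0.        ,   0.        ,   1.        ]]), 'distortion': array([-0.14040069,  0.        ,  0.        ,  0.        ,  0.        ]), 'extrinsics': array([[-0.85050629, -0.27526533,  0.44818305, -0.03087765],
       [-0.52564297,  0.41503487, -0.74259378,  0.82864897],
       [ 0.01839873, 
[... 444 characters left out ...]
-0.56556641,  0.29397725, -0.7705271 ,  0.74076191],
       [ 0.01803489, -0.92967668, -0.36793479,  0.56602968],
       [ 0.        ,  0.        ,  0.        ,  1.        ]])}
wrist {'intrinsics': array([[293.21888297,   0.        , 278.23711397],
       [  0.        , 293.21888297, 209.20115336],
       [  0.        ,   0.        ,   1.        ]]), 'distortion': array([-0.02628203,  0.        ,  0.        ,  0.        ,  0.        ]), 'extrinsics': array([[ 0.24140901, -0.93387703, -0.26380937,  0.22045527],
       [-0.97042292, -0.23260381, -0.06461286, -0.58878456],
       [-0.0010226 ,  0.27160478, -0.96240833,  0.38388517],
       [ 0.        ,  0.        ,  0.        ,  1.        ]])}
```

View pics/scene0.png

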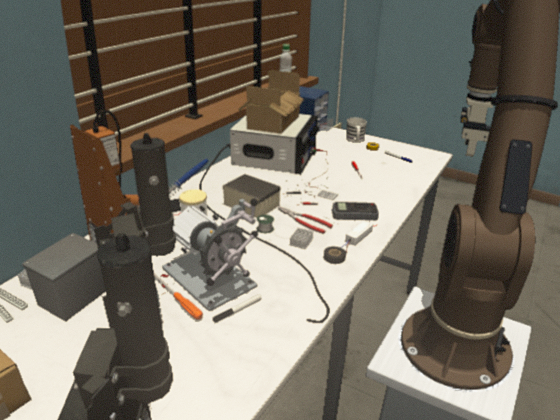

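View pics/side0.png

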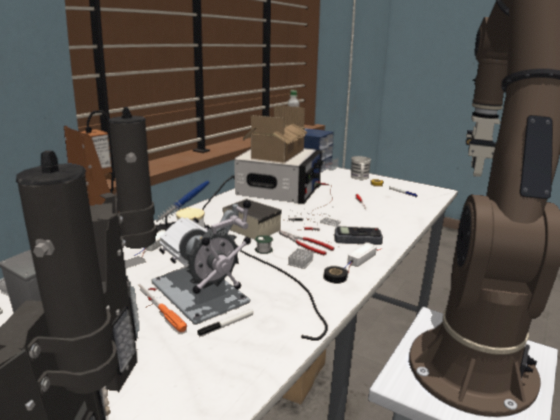

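View pics/wrist0.png

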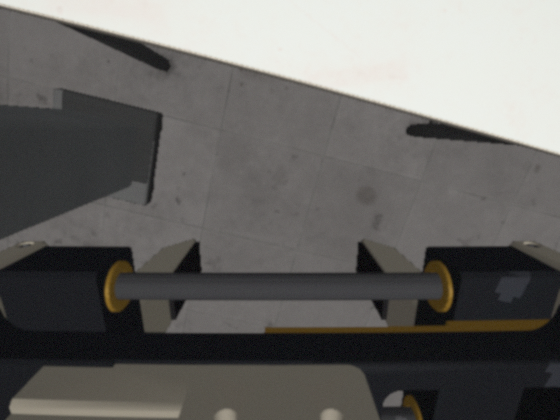

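```bash
python3 - <<'E'
import cv2
a=cv2.imread("pics/scene0.png")[175:325,145:295]
b=cv2.imread("pics/side0.png")[195:345,135:285]
cv2.imwrite("pics/sc0.png",cv2.resize(a,(600,600),interpolation=cv2.INTER_CUBIC))
cv2.imwrite("pics/si0.png",cv2.resize(b,(600,600),interpolation=cv2.INTER_CUBIC))
E
```

```text
(no output)
```

View pics/sc0.png

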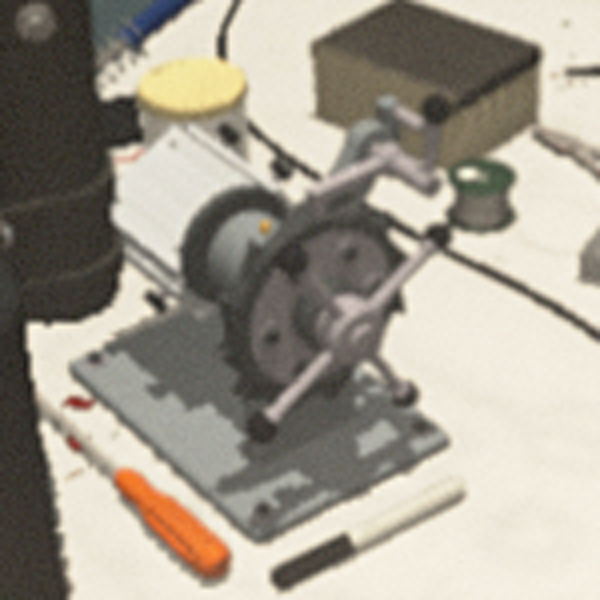

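View pics/si0.png

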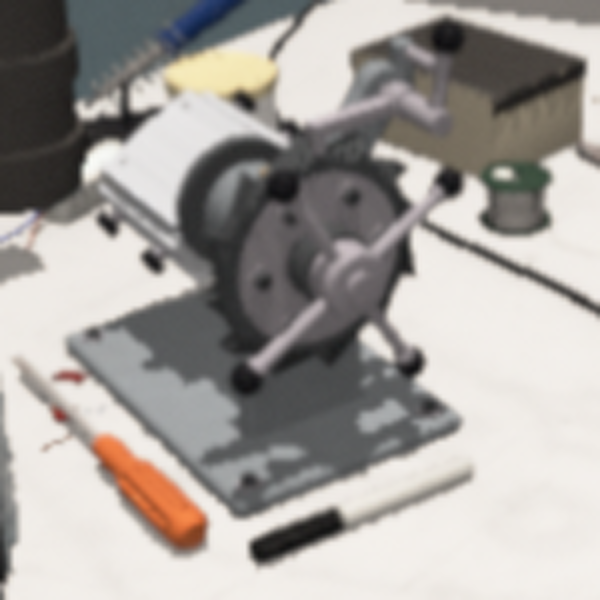

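```bash
cat > h.py <<'E'
import numpy as np,cv2
from scipy.optimize import least_squares
CAL={}
def cal(n):
    from cell import arm
    if n not in CAL: CAL[n]=arm.get_calibration(n)
    return CAL[n]
def proj(c,P):
    E=np.linalg.inv(c["extrinsics"]);r=cv2.Rodrigues(E[:3,:3])[0]
    return cv2.projectPoints(np.atleast_2d(P).astype(float),r,E[:3,3],c["intrinsics"],c["distortion"])[0].reshape(-1,2)
def ray(c,uv):
    p=cv2.undistortPoints(np.array([[uv]],float),c["intrinsics"],c["distortion"])[0,0]
    d=c["extrinsics"][:3,:3]@np.array([p[0],p[1],1.]);return c["extrinsics"][:3,3],d/np.linalg.norm(d)
def tri(cs,uvs):
    A=np.zeros((3,3));b=np.zeros(3)
    for c,u in zip(cs,uvs):
        o,d=ray(c,u);M=np.eye(3)-np.outer(d,d);A+=M;b+=M@o
    return np.linalg.solve(A,b)
def onz(c,uv,z):
    o,d=ray(c,uv);return o+d*(z-o[2])/d[2]
def dark(im,uv,r=5,thr=60):
    # centroid of dark blob near uv
    g=im.max(2);u,v=map(int,np.round(uv));w=g[v-r:v+r+1,u-r:u+r+1]
    m=(w<thr).astype(np.uint8);n,l,st,ce=cv2.connectedComponentsWithStats(m)
    if n<2:return None
    k=1+np.argmax(st[1:,4]);return ce[k]+[u-r,v-r],st[k,4]
def S2W(p,P):
    x,y,t=p[:3];P=np.atleast_2d(P);c,s=np.cos(t),np.sin(t)
    return np.c_[x+c*P[:,0]-s*P[:,1],y+s*P[:,0]+c*P[:,1],P[:,2]]
E
cat > fit.py <<'E'
from h import *
cs,cd=cal("scene"),cal("side")
K={'top':((217.5,240.5),(206,241)),'right':((254.5,234),(247.25,240.25)),'bot':((245.75,273),(237.75,285.25)),'left':((210.5,282),(196.5,289.75)),'pk':((254,202),(246.75,204.25))}
ims=[cv2.imread("pics/scene0.png"),cv2.imread("pics/side0.png")]
for k,v in K.items():
    print(k,[dark(i,u) for i,u in zip(ims,v)],tri([cs,cd],v))
B={'l':((145+70/4,175+368/4),(135+68/4,195+345/4)),'f':((145+262/4,175+540/4),(135+240/4,195+514/4)),'r':((145+450/4,175+440/4),(135+462/4,195+424/4))}
for k,v in B.items(): print(k,onz(cs,v[0],.012),onz(cd,v[1],.012))
def model(p):
    th=p[3];P=[]
    for k in range(4):
        a=th+[0,-np.pi/2,np.pi,np.pi/2][k];P.append([-.05,.075*np.sin(a),.125+.075*np.cos(a)])
    P.append([-.048,-.066,.201+.0453]);P+=[[.175,.075,.010],[-.05,.075,.010],[-.05,-.075,.010]]
    return S2W(p,P)
obs=[np.array([K[k][i] for k in('top','right','bot','left','pk')]+[B[k][i] for k in 'lfr']) for i in(0,1)]
def res(p):
    W=model(p);return np.r_[(proj(cs,W)-obs[0]).ravel(),(proj(cd,W)-obs[1]).ravel()]
f=onz(cs,B['f'][0],.012);r=onz(cs,B['r'][0],.012);l=onz(cs,B['l'][0],.012)
ax=l-f;t=np.arctan2(ax[1],ax[0]);p0=[*((l+r)/2)[:2],t,.52]
s=least_squares(res,p0,loss='soft_l1');print(p0,s.x);print(np.round(s.fun.reshape(2,-1,2),1).tolist())
print(model(s.x).round(3))
np.save("stand.npy",s.x)
E
python3 fit.py
```

```text
top [(array([217.03030303, 239.6969697 ]), np.int32(33)), (array([205.26153846, 241.13846154]), np.int32(65))] [0.51347063 0.17630886 0.1958982 ]
right [(array([254.        , 233.57142857]), np.int32(7)), (array([247.0952381, 240.0952381]), np.int32(21))] [0.48712736 0.07500253 0.16710835]
bot [(array([247., 274.]), np.int32(1)), (array([237.26666667, 286.33333333]), np.int32(15))] [0.50424941 0.08910884 0.05546411]
left [(array([209.76470588, 282.35294118]), np.int32(17)), (array([196.04255319, 289.87234043]), np.int32(47))] [0.52488298 0.19766851 0.09029337]
pk [(array([253.36, 202.24]), np.int32(25)), (array([246.59649123, 204.19298246]), np.int32(57))] [0.49353179 0.06724759 0.24625724]
l [0.73586709 0.14363075 0.012     ] [0.73172504 0.14734578 0.012     ]
f [0.52464187 0.20450197 0.012     ] [0.52509355 0.20920136 0.012     ]
r [0.48448266 0.06692287 0.012     ] [0.48275192 0.0707464  0.012     ]
[np.float64(0.610174876531878), np.float64(0.10527681091978974), np.float64(-0.28057924898650266), 0.52] [ 0.55656514  0.11867726 -0.28787708  0.53130421]
[[[0.2, -0.1], [-0.3, 0.4], [0.3, 0.9], [-0.1, 0.3], [-0.2, 0.6], [-1.9, -1.1], [-1.8, -0.1], [0.4, -1.0]], [[0.0, 1.0], [0.2, 0.6], [0.3, 0.3], [0.6, 0.3], [0.5, 0.3], [-1.7, -2.1], [-0.1, -1.0], [1.0, -1.8]]]
[[0.519 0.169 0.19 ]
 [0.49  0.071 0.163]
 [0.498 0.096 0.06 ]
 [0.527 0.195 0.087]
 [0.492 0.069 0.246]
 [0.746 0.141 0.01 ]
 [0.53  0.205 0.01 ]
 [0.487 0.061 0.01 ]]
```

The stand shows at about (215,260) in the scene view, with the pawl knob at (254,202) and the top capstan knob at (217,240). All the points fit one stand pose to a few mm (yaw about -0.288). I'll shut the gripper, move it high over the stand and turn the jaws along the axle.

```bash
python3 -m crank '[[0,0.02,0.08,0.05,0.115],[0,0.02,0.08,0.05,0.115],[0,0.02,0.08,0.05,0.115],[0,0.02,0.08,0.05,0.115],[0,0.02,0.08,0.05,0.115],[0,0.02,0.08,0.05,0.115],[0,0.02,0.08,0.05,0.115],[0,0.02,0.08,0.05,0.115]]' 20
python3 -m crank '[[0,0.05,0.08,0,0.05],[0,0.05,0.08,0,0],[0,0.05,0.08,0,0],[0,0.05,0.08,0,0],[0,0.05,0.08,0,0],[0,0.05,0.08,0,0],[0,0.05,0.08,0,0],[0,0.05,0.08,0,0]]'
```

```text
clock: 0.82
position: [0.2148, -0.3487, 0.4045]
ee_rot: [-2.581, -1.791, 0.001]
force: [1.4, -0.4, 0.5]
width: 0.47
clock: 1.48
position: [0.3751, -0.0927, 0.4038]
ee_rot: [2.539, 1.849, -0.0]
force: [1.0, -0.1, -0.1]
width: 0.002
```

```bash
python3 -m crank '[[0,0.05,0.08,0,0.023],[0,0.05,0.08,0,0],[0,0.05,0.08,0,0],[0,0.05,0.08,0,0],[0,0.05,0.08,0,0],[0,0.04,0.06,0,0],[0,0.013,0.017,0,0],[0,0,0,0,0]]'
python3 - <<'E'
from h import *
from cell import arm
print(arm.observe()['position'])
for n in("scene","side","wrist"):
    im=arm.get_image(n)[:,:,::-1];cv2.imwrite(f"pics/{n}1.png",im)
np.save("w1.npy",arm.get_calibration("wrist")["extrinsics"])
E
```

```text
clock: 2.15
position: [0.4964, 0.0985, 0.403]
ee_rot: [-2.511, -1.884, 0.0]
force: [-0.4, -0.8, 0.3]
width: 0.003
[0.49642149 0.09845058 0.40304716]
```

View pics/side1.png

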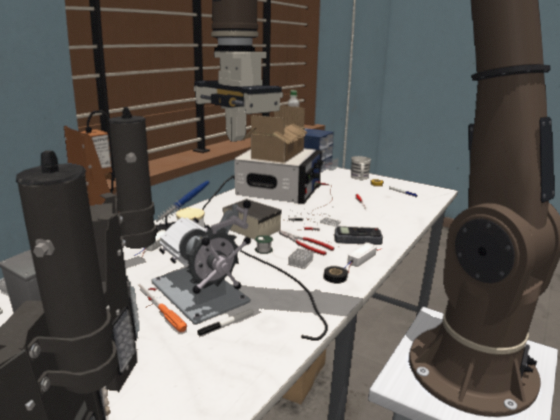

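View pics/wrist1.png

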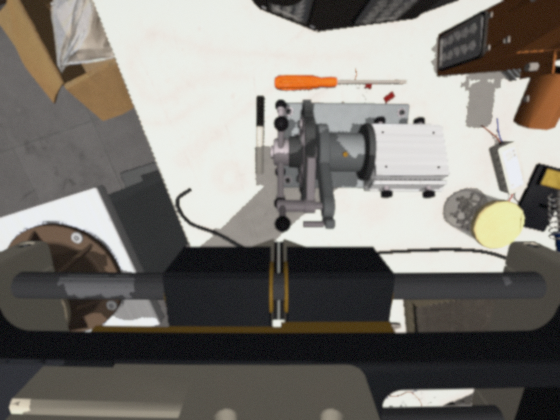

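```bash
python3 - <<'E'
import cv2
a=cv2.imread("pics/wrist1.png")[85:245,240:460]
cv2.imwrite("pics/w1c.png",cv2.resize(a,(792,576),interpolation=cv2.INTER_CUBIC))
E
```

```text
(no output)
```

View pics/w1c.png

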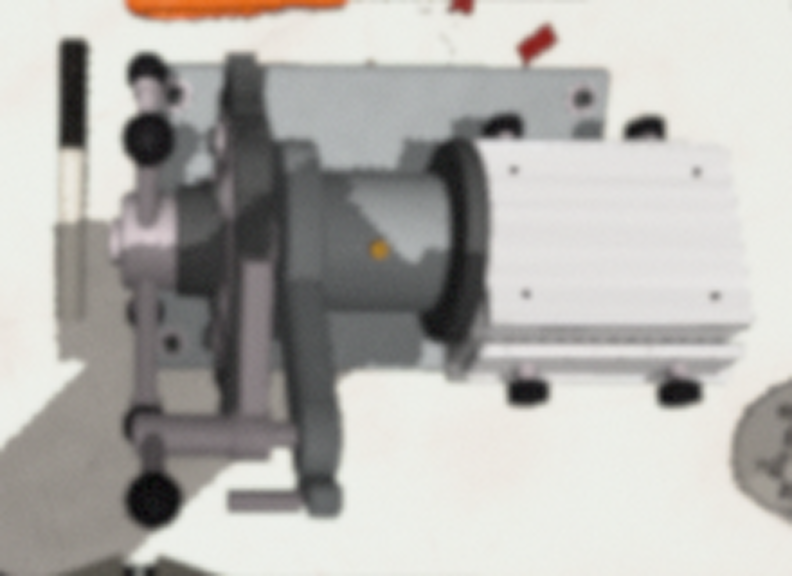

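```bash
cat > fit2.py <<'E'
from h import *
from cell import arm
cs,cd=cal("scene"),cal("side")
cw=dict(cal("wrist"));cw["extrinsics"]=np.load("w1.npy")
ims=[cv2.imread(f"pics/{n}1.png") for n in("scene","side")]
w=cv2.imread("pics/wrist1.png")
pk,_=dark(w,(282,223.6),8);kt,_=dark(w,(281.4,123.6),8);print(pk,kt)
print('wrist pk',onz(cw,pk,.2463),'top',onz(cw,kt,.190))
print('tri pk',tri([cs,cd,cw],[(253.7,202),(246.7,204.2),pk]),'top',tri([cs,cd,cw],[(217.3,240.2),(205.7,241.1),kt]))
# left base corners etc in wrist, z=.012
for n,q in (('fl',(185,68)),('bl',(607,68))): print(n,onz(cw,(240+q[0]/3.6,85+q[1]/3.6),.012))
p=np.load("stand.npy");print(p)
E
python3 fit2.py
```

```text
[282.03636364 223.10909091] [281.11643836 123.37671233]
wrist pk [0.49067042 0.06822276 0.2463    ] top [0.5192935  0.16734462 0.19      ]
tri pk [0.49165484 0.06954345 0.24785468] top [0.52030189 0.16836605 0.19032094]
fl [0.54736752 0.19440354 0.012     ]
bl [0.74170625 0.13774008 0.012     ]
[ 0.55656514  0.11867726 -0.28787708  0.53130421]
```

```bash
cat >> h.py <<'E'
def W2S(P):
    x,y,t=np.load("stand.npy")[:3];c,s=np.cos(t),np.sin(t);d=np.array(P[:2])-[x,y]
    return np.array([c*d[0]+s*d[1],-s*d[0]+c*d[1],P[2]])*1e3
def go(target_mm):
    "units to shift so TCP reaches stand-frame target (tip z given in mm)"
    from cell import arm
    q=arm.observe()['position'];p=np.load("stand.npy")
    w=S2W(p,[[target_mm[0]/1e3,target_mm[1]/1e3,(target_mm[2]+17)/1e3]])[0]
    s=W2S(q);s[2]-=17;print("tip now (stand)",s.round(1),"units",((w-q)/.4).round(4))
E
python3 - <<'E'
from h import *
go((-58,-39.5,240))
E
```

```text
tip now (stand) [-51.7 -40.  386.6] units [-0.0148  0.0056 -0.3664]
```

```bash
python3 -m crank '[[0,-0.0148,0.0056,-0.04,0],[0,0,0,-0.06,0],[0,0,0,-0.07,0],[0,0,0,-0.07,0],[0,0,0,-0.06,0],[0,0,0,-0.04,0],[0,0,0,-0.0264,0],[0,0,0,0,0]]'
python3 - <<'E'
from h import *
go((-58,-39.5,240))
from cell import arm
for n in("scene","side"):
    im=arm.get_image(n)[:,:,::-1][165:315,165:305];cv2.imwrite(f"pics/{n}2.png",cv2.resize(im,(560,600),interpolation=cv2.INTER_CUBIC))
E
```

```text
clock: 2.97
position: [0.489, 0.0965, 0.2556]
ee_rot: [-2.518, -1.878, 0.005]
force: [-0.2, 0.2, 0.1]
width: 0.004
tip now (stand) [-58.5 -40.5 238.6] units [0.0018 0.002  0.0034]
```

View pics/side2.png

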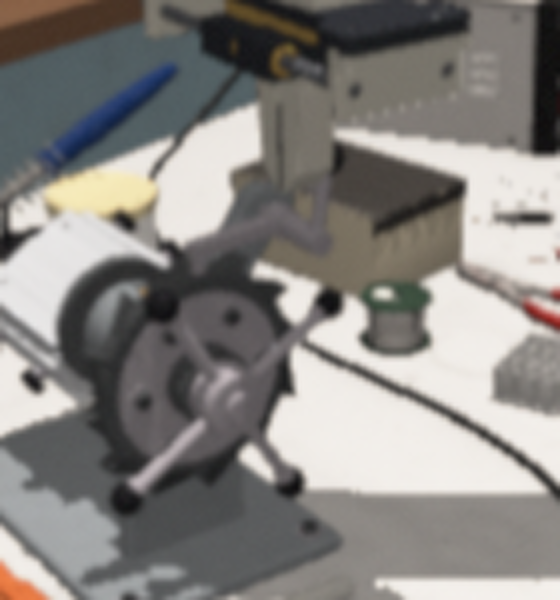

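```bash
python3 -m crank '[[0,-0.0036,-0.012,0.001,0],[0,-0.0036,-0.012,0.001,0],[0,-0.0036,-0.012,0.001,0],[0,-0.0036,-0.012,0.001,0],[0,-0.0036,-0.012,-0.001,0],[0,-0.0036,-0.012,-0.005,0],[0,-0.0028,-0.0096,-0.005,0],[0,0,0,0,0]]'
python3 - <<'E'
from h import *
go((-58,-74.5,236))
from cell import arm
for n in("scene","side"):
    im=arm.get_image(n)[:,:,::-1][165:315,165:305];cv2.imwrite(f"pics/{n}3.png",cv2.resize(im,(560,600),interpolation=cv2.INTER_CUBIC))
print(arm.observe()['force'])
E
```

```text
clock: 3.73
position: [0.4799, 0.0646, 0.2538]
ee_rot: [2.518, 1.879, -0.002]
force: [0.0, -0.1, 0.7]
width: 0.002
tip now (stand) [-58.1 -73.7 236.8] units [-0.0003 -0.0021 -0.002 ]
[-0.19098342  1.26839448  0.95726962]
```

View pics/side3.png

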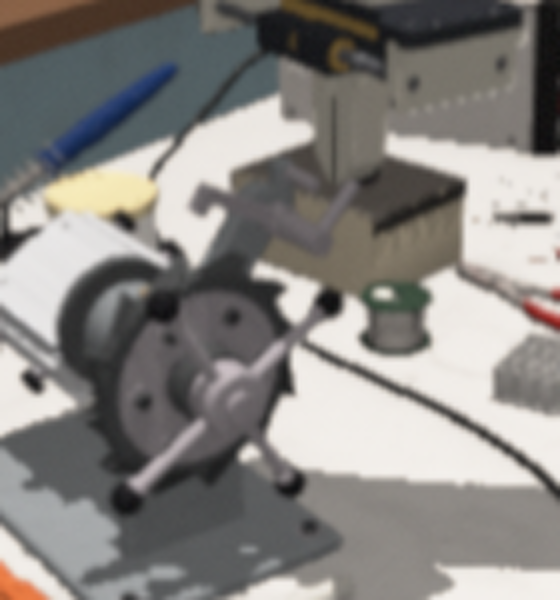

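```bash
python3 -m crank '[[0,-0.0036,-0.012,-0.0075,0],[0,-0.0036,-0.012,-0.01,0],[0,-0.0028,-0.0096,-0.01,0],[0,-0.0028,-0.0096,-0.0125,0],[0,-0.0021,-0.0072,-0.0125,0],[0,-0.0021,-0.0072,-0.0125,0],[0,-0.0014,-0.0048,-0.01,0],[0,-0.0007,-0.0024,-0.01,0]]'
python3 - <<'E'
from h import *
go((-58,-100.5,198))
from cell import arm
for n in("scene","side"):
    im=arm.get_image(n)[:,:,::-1][165:315,165:305];cv2.imwrite(f"pics/{n}4.png",cv2.resize(im,(560,600),interpolation=cv2.INTER_CUBIC))
print(arm.observe()['force'])
E
```

```text
clock: 4.5
position: [0.4725, 0.0395, 0.2198]
ee_rot: [-2.517, -1.88, 0.001]
force: [0.2, 0.7, 0.3]
width: 0.001
tip now (stand) [-58.1 -99.8 202.8] units [-0.0003 -0.0018 -0.012 ]
[ 0.19097818 -0.07480822 -0.01948866]
```

View pics/side4.png

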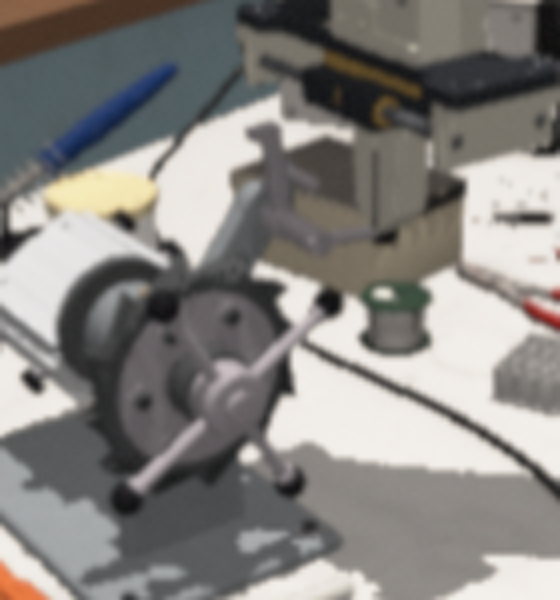

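```bash
python3 -m crank '[[0,0,0,-0.0075,0],[0,0,0,-0.0075,0],[0,0,0,-0.004,0],[0,0,0,0,0],[0,0,0,0,0],[0,0,0,0,0],[0,0,0,0,0],[0,0,0,0,0]]'
python3 - <<'E'
from h import *
go((-58,-100.5,198))
from cell import arm
for n in("scene","side"):
    im=arm.get_image(n)[:,:,::-1][165:315,165:305];cv2.imwrite(f"pics/{n}5.png",cv2.resize(im,(560,600),interpolation=cv2.INTER_CUBIC))
print(arm.observe()['force'])
E
```

```text
clock: 5.27
position: [0.4728, 0.04, 0.2129]
ee_rot: [2.516, 1.881, 0.0]
force: [0.2, -0.6, -0.1]
width: 0.002
tip now (stand) [-58.  -99.2 195.9] units [-0.001  -0.003   0.0052]
[0.19009269 1.10012077 0.11995358]
```

View pics/side5.png

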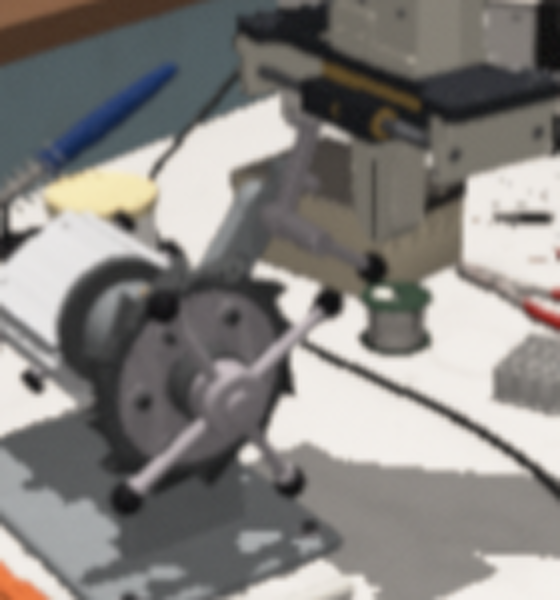

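```bash
python3 -m crank '[[0,0,0,0.06,0],[0,0,0,0.08,0],[0,0,0,0.08,0],[0,0.0227,0.0767,0.02,0],[0,0.0227,0.0767,0,0],[0,0.0227,0.0767,0,0],[0,0.0227,0.0767,0,0],[0,0.0227,0.0767,0,0]]'
python3 - <<'E'
from h import *
go((-58,70,184))
from cell import arm
n="wrist"
im=arm.get_image(n)[:,:,::-1];cv2.imwrite(f"pics/{n}6.png",im)
E
```

```text
clock: 6.03
position: [0.5185, 0.1946, 0.3089]
ee_rot: [2.517, 1.879, 0.0]
force: [0.2, -0.8, 1.0]
width: 0.007
tip now (stand) [-58.   62.  291.9] units [ 0.0058  0.0192 -0.2697]
```

View pics/wrist6.png

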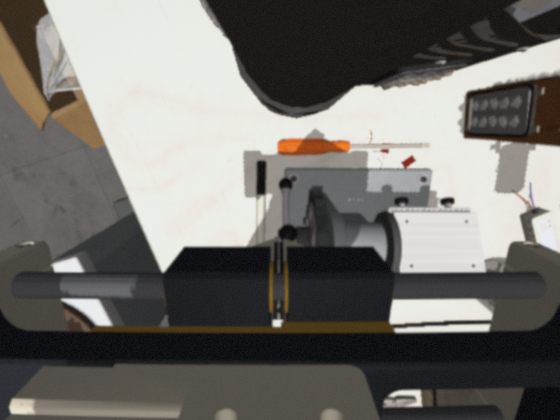

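```bash
python3 -m crank '[[0,0.0058,0.0192,-0.03,0],[0,0,0,-0.045,0],[0,0,0,-0.05,0],[0,0,0,-0.05,0],[0,0,0,-0.045,0],[0,0,0,-0.03,0],[0,0,0,-0.02,0],[0,0,0,0,0]]'
python3 - <<'E'
from h import *
go((-58,58,184))
from cell import arm
for n in("scene","side"):
    im=arm.get_image(n)[:,:,::-1][165:315,165:305];cv2.imwrite(f"pics/{n}7.png",cv2.resize(im,(560,600),interpolation=cv2.INTER_CUBIC))
print(arm.observe()['force'])
E
```

```text
clock: 6.75
position: [0.5198, 0.2001, 0.1991]
ee_rot: [-2.517, -1.88, 0.004]
force: [-0.3, -0.1, 0.1]
width: 0.004
tip now (stand) [-58.3  67.6 182.1] units [-0.006  -0.0232  0.0048]
[0.52254525 0.47244517 0.05238297]
```

View pics/side7.png

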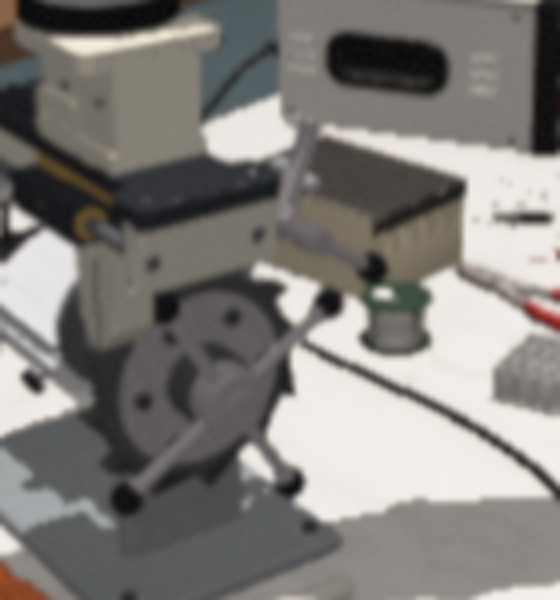

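View pics/scene7.png

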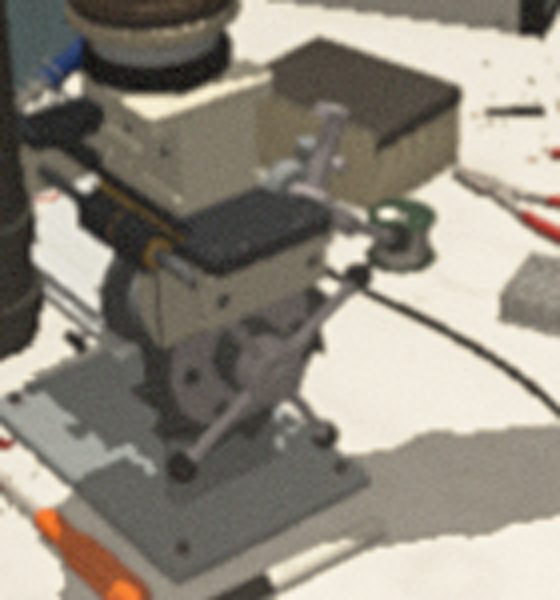

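```bash
python3 -m crank '[[0,-0.0039,-0.0132,0.003,0],[0,-0.0039,-0.0132,0.003,0],[0,-0.0039,-0.0132,0,0],[0,-0.0039,-0.0132,0,0],[0,-0.0039,-0.0132,0,0],[0,-0.0039,-0.0132,0,0],[0,-0.0032,-0.0108,0,0],[0,-0.0014,-0.0048,0,0]]'
python3 - <<'E'
from h import *
go((-58,18.5,184))
from cell import arm
for n in("scene","side"):
    a=arm.get_image(n)[:,:,::-1];cv2.imwrite(f"pics/{n}8f.png",a)
    im=a[165:315,165:305];cv2.imwrite(f"pics/{n}8.png",cv2.resize(im,(560,600),interpolation=cv2.INTER_CUBIC))
print(arm.observe()['force'])
E
```

```text
clock: 7.52
position: [0.509, 0.162, 0.2031]
ee_rot: [2.517, 1.879, -0.001]
force: [1.6, 0.9, 0.7]
width: 0.006
tip now (stand) [-57.9  28.  186.1] units [-0.0071 -0.0227 -0.0052]
[-0.27872226 -0.48254434 -0.35017561]
```

View pics/side8.png

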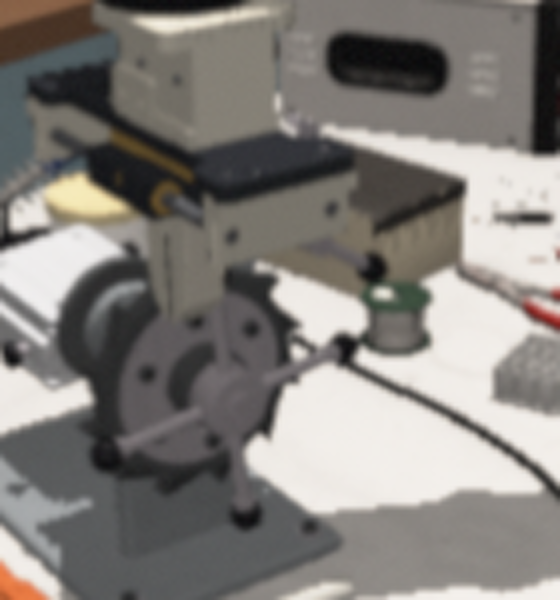

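View pics/scene8.png

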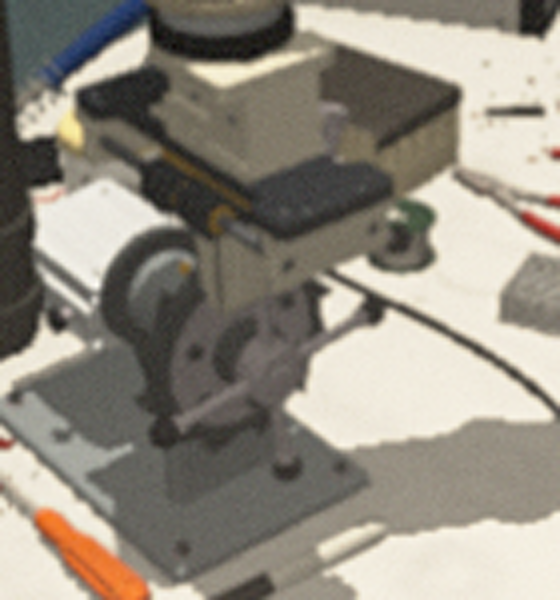

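```bash
cat > ang.py <<'E'
from h import *
import sys
def knobs(th,x=-.05):
    return {k:[x,.075*np.sin(th+o),.125+.075*np.cos(th+o)] for k,o in zip(('top','right','bot','left'),(0,-np.pi/2,np.pi,np.pi/2))}
def est(files,th0,use=('right','bot','left'),thr=60):
    p=np.load("stand.npy");O=[]
    for n,f in files.items():
        im=cv2.imread(f);c=cal(n);k=knobs(th0)
        for q in use:
            u=proj(c,S2W(p,[k[q]]))[0];d=dark(im,u,7,thr)
            if d is None: continue
            O.append((n,q,d[0]));print(n,q,u.round(1),d[0].round(1),d[1])
    def r(v): return np.concatenate([(proj(cal(n),S2W(p,[knobs(v[0])[q]]))[0]-o)/1 for n,q,o in O])
    s=least_squares(r,[th0],loss='soft_l1');
    print("theta",s.x,"per-knob",[(n,q,round(float(least_squares(lambda v:proj(cal(n),S2W(p,[knobs(v[0])[q]]))[0]-o,[th0]).x[0]),3)) for n,q,o in O])
if __name__=="__main__":
    t=sys.argv[1]
    est({n:f"pics/{n}{t}.png" for n in("scene","side")},float(sys.argv[2]),sys.argv[3].split(','))
E
python3 ang.py 0 0.53 top,right,bot,left; python3 ang.py 8f 0.2 right,bot,left
```

```text
scene top [217.8 240.4] [217.  239.7] 33
scene right [254.2 234.4] [254.  233.6] 7
scene bot [246.  273.9] [247. 274.] 1
scene left [210.4 282.3] [209.8 282.4] 17
side top [206.1 241.9] [205.1 241.3] 78
side right [247.5 240.9] [247.1 240.1] 21
side bot [238.  285.6] [237.3 286.3] 15
side left [197.1 290. ] [196.  289.9] 47
theta [0.52966706] per-knob [('scene', 'top', 0.529), ('scene', 'right', 0.566), ('scene', 'bot', 0.55), ('scene', 'left', 0.513), ('side', 'top', 0.536), ('side', 'right', 0.563), ('side', 'bot', 0.499), ('side', 'left', 0.503)]
scene right [257.2 241.3] [258.2 241.3] 13
scene bot [238.5 280.6] [236.5 282.5] 11
scene left [206.5 275.8] [206.9 272.8] 47
side right [250.8 249.3] [251.1 251.8] 23
side bot [229.5 292.3] [225.9 294.1] 33
side left [192.7 281.7] [193.8 279.9] 95
theta [0.11345124] per-knob [('scene', 'right', 0.189), ('scene', 'bot', 0.107), ('scene', 'left', 0.087), ('side', 'right', 0.114), ('side', 'bot', 0.074), ('side', 'left', 0.15)]
```

```bash
python3 -m crank '[[0,-0.0014,-0.0048,0,0],[0,-0.0014,-0.0048,0,0],[0,-0.0014,-0.0048,0,0],[0,-0.0014,-0.0048,0,0],[0,0,0,0,0],[0,0,0,0,0],[0,0,0,0,0],[0,0,0,0,0]]'
cat > snap.py <<'E'
import sys
from h import *
from cell import arm
t=sys.argv[1]
for n in("scene","side"):
    a=arm.get_image(n)[:,:,::-1];cv2.imwrite(f"pics/{n}{t}f.png",a)
    im=a[165:315,145:305];cv2.imwrite(f"pics/{n}{t}.png",cv2.resize(im,(640,600),interpolation=cv2.INTER_CUBIC))
s=W2S(arm.observe()['position']);s[2]-=17;print(s,arm.observe()['force'])
E
python3 snap.py 9; python3 ang.py 9f 0.0 right,bot,left
```

```text
clock: 8.28
position: [0.5069, 0.1552, 0.203]
ee_rot: [2.516, 1.881, -0.001]
force: [0.6, -0.1, 0.6]
width: 0.005
[-57.98056485  20.99125703 186.04347718] [0.34177679 0.13436797 0.49154844]
scene right [257.7 246.2] [258.2 245. ] 6
scene bot [233.6 283.6] [232.6 283.8] 5
scene left [205.5 270.7] [205.7 269.6] 59
side right [251.4 255.2] [251.3 254.2] 18
side bot [223.8 295.1] [223.4 295.3] 35
side left [191.6 275.6] [192.4 276.3] 128
theta [0.00355552] per-knob [('scene', 'right', 0.047), ('scene', 'bot', -0.036), ('scene', 'left', -0.042), ('side', 'right', 0.033), ('side', 'bot', -0.015), ('side', 'left', 0.025)]
```

View pics/side9.png

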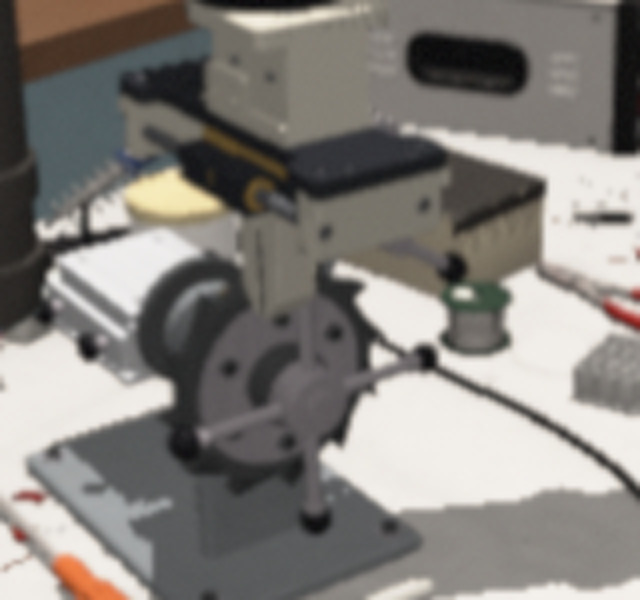

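```bash
python3 -m crank '[[0,0.007,0.024,0,0],[0,0.01,0.036,0,0],[0,0.01,0.036,0,0],[0,0,0,0.08,0],[0,0,0,0.1,0],[0,-0.0142,-0.048,0.08,0],[0,-0.0284,-0.096,0,0],[0,-0.0284,-0.096,0,0]]'
python3 -m crank '[[0,-0.0284,-0.096,0,0],[0,-0.0142,-0.048,0,0],[0,0,0,0,0],[0,0,0,0,0],[0,0,0,0,0],[0,0,0,0,0],[0,0,0,0,0],[0,0,0,0,0]]'
python3 snap.py 10; python3 ang.py 10f 0.0 top,right,bot,left
python3 - <<'E'
from h import *
from cell import arm
np.save("w10.npy",arm.get_calibration("wrist")["extrinsics"])
a=arm.get_image("wrist")[:,:,::-1];cv2.imwrite("pics/wrist10.png",a)
cv2.imwrite("pics/w10c.png",cv2.resize(a[85:245,240:460],(792,576),interpolation=cv2.INTER_CUBIC))
E
```

```text
clock: 9.05
position: [0.4901, 0.0997, 0.3092]
ee_rot: [2.512, 1.885, 0.007]
force: [1.0, -0.5, -0.6]
width: 0.005
clock: 9.72
position: [0.4725, 0.0414, 0.3071]
ee_rot: [-2.514, -1.883, -0.0]
force: [0.7, -0.7, 0.7]
width: 0.004
[-58.61015143 -98.43297819 290.0912918 ] [-0.4280397  -0.00543309 -0.08968999]
scene top [231.5 230.5] [230.7 230.2] 30
scene right [257.7 246.2] [258.2 245.1] 8
scene bot [233.6 283.6] [233.7 284. ] 6
scene left [205.5 270.7] [205.5 270.5] 41
side top [221.8 232.6] [222.  233.8] 85
side right [251.4 255.2] [251.3 254.2] 18
side bot [223.8 295.1] [223.4 295.1] 33
side left [191.6 275.6] [192.6 276.7] 116
theta [0.01355316] per-knob [('scene', 'top', 0.021), ('scene', 'right', 0.042), ('scene', 'bot', -0.005), ('scene', 'left', -0.01), ('side', 'top', 0.005), ('side', 'right', 0.033), ('side', 'bot', -0.013), ('side', 'left', 0.04)]
```

View pics/side10.png

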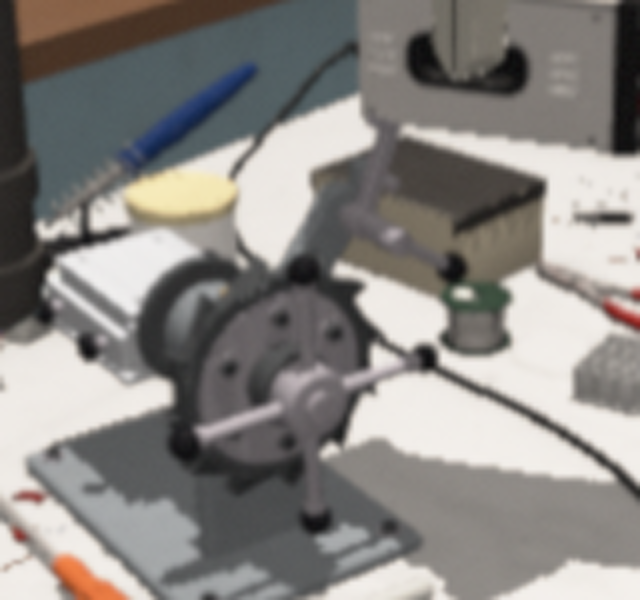

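View pics/wrist10.png

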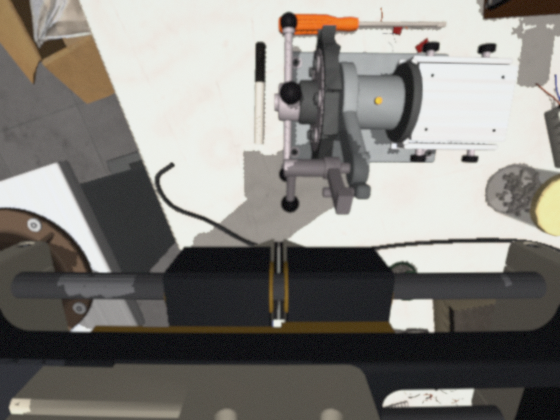

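```bash
python3 - <<'E'
from h import *
from ang import knobs
cw=dict(cal("wrist"));cw["extrinsics"]=np.load("w10.npy")
w=cv2.imread("pics/wrist10.png");p=np.load("stand.npy")
for q,u in (("top",(290,93)),("left",(288,20)),("right",(286,173))):
    d,n=dark(w,u,10);pr=proj(cw,S2W(p,[knobs(0.)[q]]))[0]
    z=knobs(0.)[q][2];print(q,d,n,pr,W2S(onz(cw,d,z)).round(1))
d,n=dark(w,(290,204),10);print('pk rest',W2S(onz(cw,d,.175)).round(1))
# initial wrist picture
cw["extrinsics"]=np.load("w1.npy");w=cv2.imread("pics/wrist1.png")
for q,u in (("top",(281.4,123.6)),("left",(281,106))):
    d,n=dark(w,u,8);print("t0",q,d,n,W2S(onz(cw,d,knobs(.524)[q][2])).round(1))
E
```

```text
top [290.78415301  92.50546448] 366 [290.85797105  93.1019153 ] [-50.1   0.4 200. ]
left [288.21428571  20.0952381 ] 168 [288.63842335  20.32756585] [-50.4  75.2 125. ]
right [282.5  175.25] 48 [287.15468446 172.80046179] [-55.1 -77.7 125. ]
pk rest [-49.  -98.1 175. ]
t0 top [281.11643836 123.37671233] 146 [-49.6  36.1 189.9]
t0 left [280.63414634 103.56097561] 41 [-49.4  65.2  87.5]
```

```bash
python3 - <<'E'
from h import *
go((-10,-105,237))
E
```

```text
tip now (stand) [-58.6 -98.6 290.1] units [ 0.1119 -0.0497 -0.1328]
```

```bash
python3 -m crank '[[0,0.04,-0.018,0,0],[0,0.05,-0.022,0,0],[0,0.0219,-0.0097,-0.01,0],[0,0,0,-0.04,0],[0,0,0,-0.04,0],[0,0,0,-0.03,0],[0,0,0,-0.0128,0],[0,0,0,0,0]]'
python3 snap.py 11
```

```text
clock: 10.53
position: [0.5162, 0.0203, 0.2528]
ee_rot: [-2.515, -1.88, 0.003]
force: [0.7, 0.0, 1.2]
width: 0.005
[  -9.90853938 -105.20141459  237.41269628] [-0.05506925  1.02560328  1.35306927]
```

View pics/side11.png

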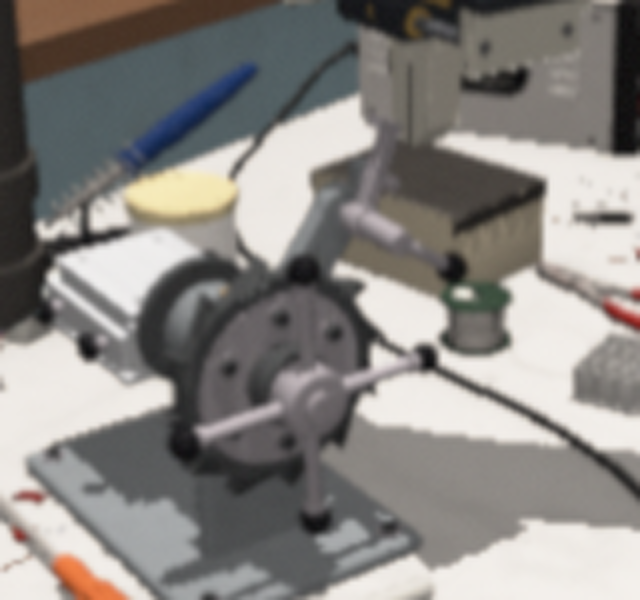

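View pics/scene11.png

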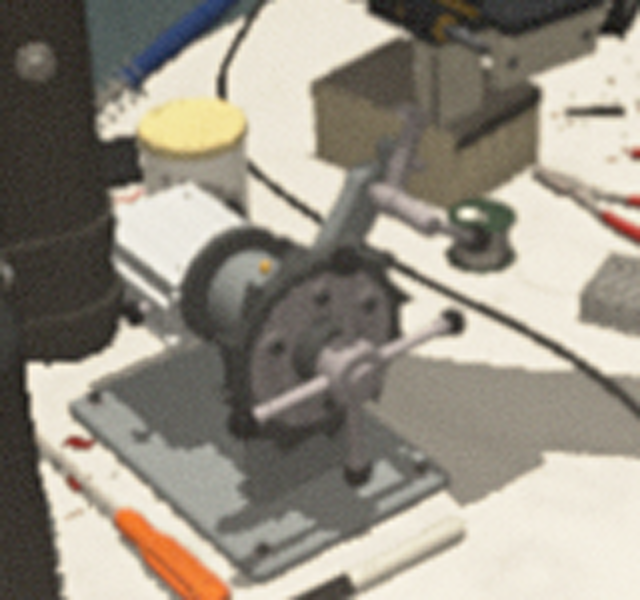

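```bash
python3 -m crank '[[0,0.0028,0.0096,0,0],[0,0.0028,0.0096,0,0],[0,0.0028,0.0096,0,0],[0,0.0028,0.0096,0,0],[0,0.0028,0.0096,0,0],[0,0.0028,0.0096,0,0],[0,0.0021,0.0072,0,0],[0,0.0014,0.0048,0,0]]'
python3 snap.py 12
```

```text
clock: 11.3
position: [0.5253, 0.0488, 0.2541]
ee_rot: [-2.516, -1.881, -0.0]
force: [-1.2, 0.6, 0.7]
width: 0.005
[-10.1019302  -75.97014602 237.05083268] [-0.06076289 -0.19574288 -1.07986256]
```

View pics/side12.png

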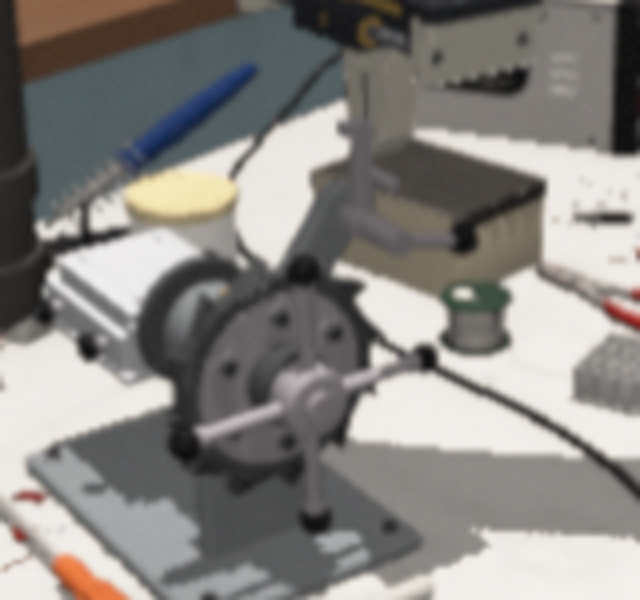

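Pawl is nearly upright, just short of its balance point. I'll push on slowly.

```bash
python3 -m crank '[[0,0.0021,0.0072,0,0],[0,0.0021,0.0072,0,0],[0,0.0021,0.0072,0,0],[0,0.0021,0.0072,0,0],[0,0,0,0,0],[0,0,0,0,0],[0,0,0,0,0],[0,0,0,0,0]]'
python3 snap.py 13; python3 ang.py 13f 0.0 top,right,bot,left
```

```text
clock: 12.07
position: [0.5286, 0.0596, 0.254]
ee_rot: [2.517, 1.88, -0.0]
force: [0.4, 1.2, -0.3]
width: 0.001
[-10.03936256 -64.6649631  237.03063658] [ 0.26931955 -0.36133734 -0.17979049]
scene top [231.5 230.5] [231.4 230.4] 35
scene right [257.7 246.2] [258.2 245.1] 8
scene bot [233.6 283.6] [233.6 284.4] 5
scene left [205.5 270.7] [205.5 270. ] 42
side top [221.8 232.6] [222.  233.4] 97
side right [251.4 255.2] [251.3 254.2] 18
side bot [223.8 295.1] [223.4 295.1] 33
side left [191.6 275.6] [192.6 276.7] 117
theta [0.00725231] per-knob [('scene', 'top', 0.004), ('scene', 'right', 0.042), ('scene', 'bot', -0.013), ('scene', 'left', -0.028), ('side', 'top', 0.001), ('side', 'right', 0.033), ('side', 'bot', -0.013), ('side', 'left', 0.038)]
```

View pics/side13.png

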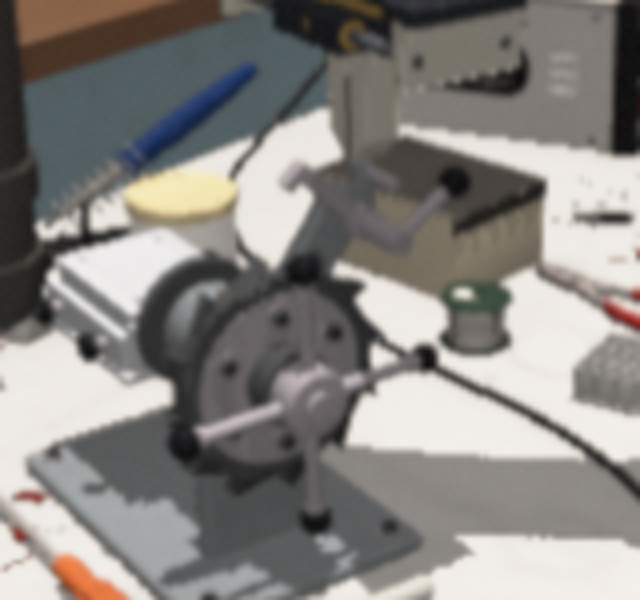

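```bash
python3 -m crank '[[0,0,0,0,0],[0,0,0,0,0],[0,0,0,0,0],[0,0,0,0,0],[0,0,0,0,0],[0,0,0,0,0],[0,0,0,0,0],[0,0,0,0,0]]'
python3 snap.py 14
```

```text
clock: 12.83
position: [0.5286, 0.0597, 0.2541]
ee_rot: [2.516, 1.881, 0.0]
force: [-0.4, 0.5, -0.5]
width: 0.005
[-10.05759093 -64.50030408 237.06505999] [-0.30980583 -0.38459264  1.07206932]
```

View pics/side14.png

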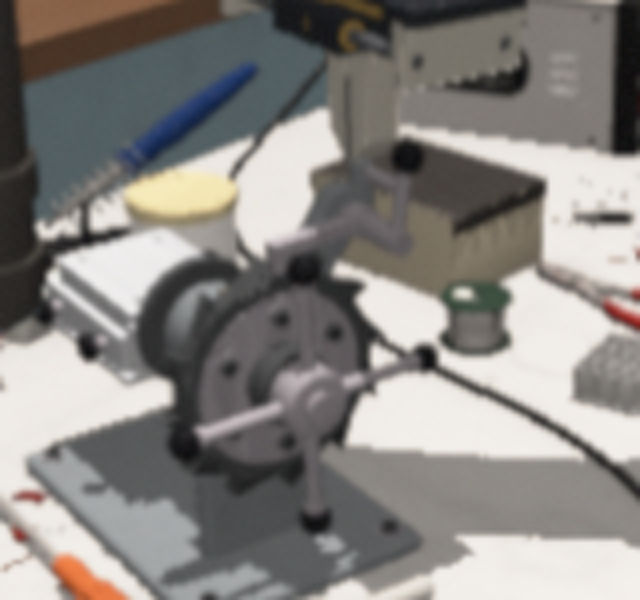

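```bash
python3 -m crank '[[0,0,0,0.06,0],[0,0,0,0.08,0],[0,-0.03,-0.05,0.06,0],[0,-0.04,-0.08,0.03,0],[0,-0.04,-0.08,0,0],[0,-0.04,-0.08,0,0],[0,-0.03,-0.06,0,0],[0,0,0,0,0]]'
python3 snap.py 15; python3 ang.py 15f 0.0 top,right,bot,left
python3 - <<'E'
from h import *
for n,u in (("scene",(253.4,202.2)),("side",(246.6,204.2))):
    for f in (f"pics/{n}0.png",f"pics/{n}15f.png"):
        print(n,f,[dark(cv2.imread(f),u,7,t) for t in (50,60,70)])
E
```

```text
clock: 13.6
position: [0.4544, -0.086, 0.3458]
ee_rot: [2.522, 1.87, -0.005]
force: [0.7, -0.5, 0.2]
width: -0.001
[ -39.37219671 -220.18997057  329.2042589 ] [ 0.38037393 -0.00972216  0.75186345]
scene top [231.5 230.5] [230.7 230.5] 26
scene right [257.7 246.2] [259.  246.5] 2
scene bot [233.6 283.6] [232. 283.] 1
scene left [205.5 270.7] [205.4 270.1] 36
side top [221.8 232.6] [222.  233.7] 89
side right [251.4 255.2] [251.7 254.1] 14
side bot [223.8 295.1] [223.4 295. ] 34
side left [191.6 275.6] [192.6 276.7] 117
theta [0.00566275] per-knob [('scene', 'top', 0.025), ('scene', 'right', -0.01), ('scene', 'bot', -0.043), ('scene', 'left', -0.022), ('side', 'top', 0.005), ('side', 'right', 0.036), ('side', 'bot', -0.011), ('side', 'left', 0.038)]
scene pics/scene0.png [(array([255., 202.]), np.int32(1)), (array([253.36, 202.24]), np.int32(25)), (array([253.85294118, 201.97058824]), np.int32(34))]
scene pics/scene15f.png [(array([254., 203.]), np.int32(6)), (array([253.6 , 202.04]), np.int32(25)), (array([253.73529412, 202.        ]), np.int32(34))]
side pics/side0.png [(array([246.5 , 204.12]), np.int32(50)), (array([246.59649123, 204.19298246]), np.int32(57)), (array([246.66216216, 204.35135135]), np.int32(74))]
side pics/side15f.png [(array([246.5 , 204.12]), np.int32(50)), (array([246.63793103, 204.25862069]), np.int32(58)), (array([246.80821918, 204.32876712]), np.int32(73))]
```

View pics/side15.png

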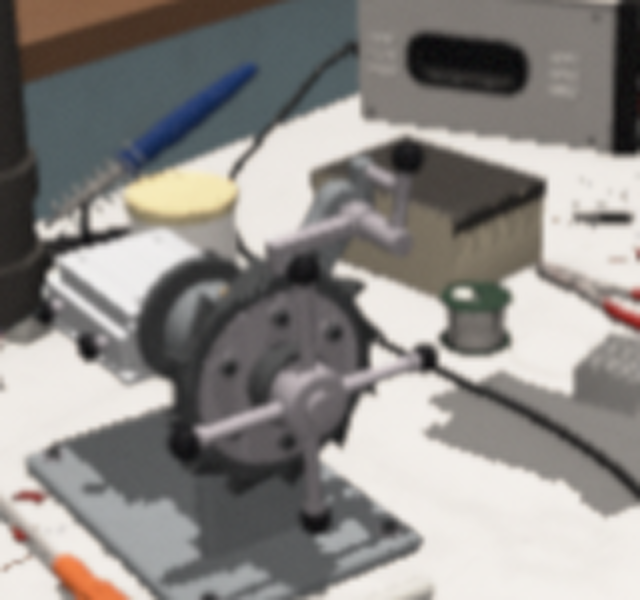

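View pics/scene15.png

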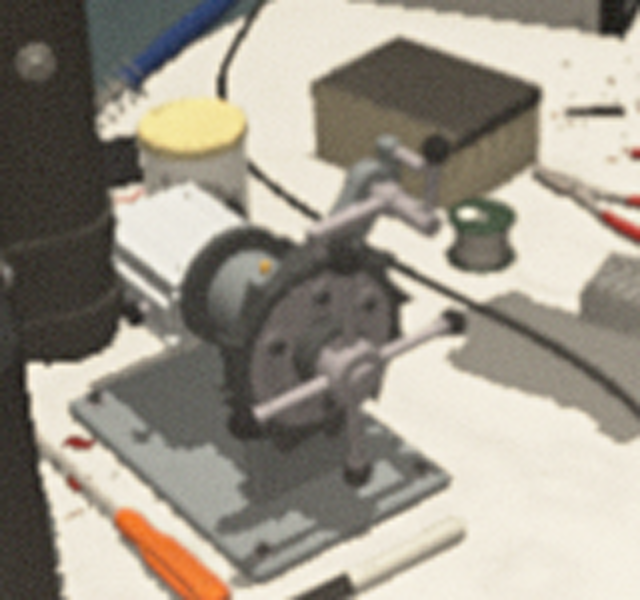

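```bash
python3 -c "
from cell import arm
print(arm.observe()['dq'].round(3)); print(arm.sign_off())"
```

```text
[-0.04   0.012 -0.034 -0.014 -0.004 -0.003 -0.011]
the job is handed in; nothing more can be done
None
```

The job is done and handed in at about 13.7 s of the 51 s allowed.

**What I did:**
- With the shut fingertips I pushed the pawl's knob to the right until the pawl fell back onto its rest.
- I pushed the wheel back one notch by the top capstan knob.
- To drop the pawl again I pushed its upright arm near the end to the left, past balance. I did not use the lever knob there, because from its rest it cannot be reached well from above.
- Then I backed the arm well clear.

**Last checks:**
- **Wheel:** the final fit reads about +0.006 rad from level. Single-knob readings scatter from -0.04 to +0.04, mostly because few pixels show each knob in the scene view. The wrist camera, before the pawl was dropped, put the top knob 0.4 mm off the vertical (about 0.005 rad).
- **Pawl:** its knob is back within about 0.2 px of where it was at the start in both views, so the pawl is fully down in its notch.
- **Forces:** tool forces read at most about 2 N, read only between moves.
- **Tools and parts lying around:** those in the close-up final views looked where they were. I did not measure any of them again.
- **Disagreement:** the fingertip position at the end of the wheel push pointed to about 0.03 rad, while the cameras said about 0.01. Both are within the 0.04 play.

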